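# Add the second slotted weight to the bushing tester

## Robot

A 6-joint arm with a two-finger parallel gripper is mounted at the origin on the work surface. World frame = base frame: x ahead of the robot, y to its left, z up, the work surface at z = 0. Lengths are in m, angles in degrees, forces in N, time in s.
With the tool pointing down it reaches from about 0.4 to 0.825 m from the base axis. Payload 7 kg.
Tool frame: the origin (TCP) lies midway between the tips of the shut fingers; the grasp point (between the pads) lies 19 mm behind it; z points along the fingers, y is the direction in which the jaws open and shut (so a half turn about z gives the same grasp; the last joint's range is limited). The gripper opens to 88 mm and grips with 3 to 60 N. Pads are 19 mm wide; open, the fingers measure 130 mm over their backs; the gripper's body (78 mm by 193 mm) begins 47 mm behind the grasp point.
Start: joints at [-55.399, 20.546, 0.682, 0, -70.136, -16.507], TCP at [0.21, -0.642, 0.227] pointing down, gripper open.
Joint ranges: [-176.03, 176.03], [-82.01, 121.73], [-58.28, 71.71], [-173.87, 95.51], [-174.79, -0.11], [-173.66, 173.66]. Speed limits (degrees/s): [136.94, 136.94, 172.46, 180, 180, 180].

## Interface

Orientations are given as [roll, pitch, yaw] about the fixed x, y, z axes, in that order (R = Rz(yaw) Ry(pitch) Rx(roll)).
In Python, from plant import sensors, cams, job gives the robot as it stands.
- The arm moves only by the tool move_arm, never from a script. Its argument "commands" is a list of rows, each a list of 7 numbers: the finger opening in cm, from 0 to 8.76, then the shift along the tool's x, y, z in cm, then the turn, a rotation vector about the tool's x, y, z in rad. In form: [[hand, x, y, z, wx, wy, wz], ...]. A call has exactly 8 rows; each row is the pose to reach, as a shift and turn from the pose commanded when the call began, along the tool's axes at that moment; what a row does not reach only later rows make up. A row lasts 1/8 s, in which the tool goes at most 62.5 mm and 10.7 degrees, less where a joint would pass 70% of its speed; a pose out of reach is approached as far as the arm can. A call with a gripper value outside its range is refused whole. The fingers move at their own pace and stop on an object; the grip force is fixed at half the most. Time passes only in rows, so rows that repeat a pose let the fingers close, or fill a call up. It gives the time, the measured TCP pose, the force and the opening at its end, in the units of the state.
- sensors.get_obs(): the state, without advancing time (a new reading comes with each control period).
- cams.snapshot(name): name is "side" or "top" or "wrist"; returns a dict with "frame" (400x640x3 uint8, red, green, blue), "camera_matrix" (3x3 intrinsics, pixels), "dist_coeffs" ([k1, k2, p1, p2, k3] as OpenCV has them; the pictures are not rectified), "R" (3x3) and "t" (3): a world point X has camera coordinates R X + t. Camera axes: x right, y down, z forward; pixel columns grow to the right and rows downward; lengths in m; the calibration is good to about 2 mm. A picture is of the moment at which its call begins. There is no depth.
- job.close_job(): hands the job in, once; it reports no verdict.
The state is a dict: "clock": time; "joint_pos": joint angles; "qvel": joint speeds; "tau": joint torques, N m; "tool_pos": TCP position; "orientation": TCP orientation; "force": force on the tool from outside, world axes, zero at the start; "moment": the same for the moment, N m; "opening": finger opening in m.
Only numpy, scipy, OpenCV 4.12 (cv2) and the standard library are available. Lean on these libraries where they do the work, as an engineer would, in place of code of your own. Each camera call takes 0.05 s, during which the arm holds its last target.

## Task

Take the loose big slotted weight by its fin and slide it sideways onto the bushing tester's stem, above the weight already there, with its slot pointing opposite to that lower weight's slot (within about 30 degrees). Push it home by feel until the stem bears on the trim screw at the end of the slot, and keep up a steady push of about 7 or 8 N for half a second (at least 5 N; never more than 10 N, as the stem's guide is delicate), then lower it gently to lie flat on the lower weight and let go. Leave the lower weight as it is, flat on its foot, and leave the other loose things on the counter where they are.

Things in the scene. Friction and masses are not known exactly. Their poses are not given: they have to be found in the camera images.
- upper_centre (a point): the loose big weight, to be added: steel disc, 64 mm across, 12 mm thick, 0.2 to 0.4 kg, lying on the counter fin up, with a radial slot 13 mm wide that ends flat 5 mm past the disc's axis. In that end sits a stiff trim screw. This point: disc's axis, 6 mm above its underside; x points out through the slot's mouth, z up, y across the slot; the fin is at -x
- upper_fin (a point): grip point on the loose big weight's upright fin: 49 mm from the disc's axis opposite the slot, 26 mm above the disc's underside (14 mm above its top). The fin is 12 mm thick (along y), 18 mm long (40 to 58 mm from the axis, outside the disc) and reaches 44 mm above the underside; a web 12 mm wide joins it to the disc. Same axes as upper_centre
- upper_mouth (a point): mouth of the loose big weight's slot: on the rim, 32 mm from the disc's axis; same axes. The slot flares to about 24 mm over its last 13 mm. At its inner end the trim screw's flat nose, 10 mm wide, stands out 0 to 12 mm (differs, not measured, stays as it is); the stem stops on it, so when home the disc's axis is 0 to 12 mm short of the stem's axis
- lower_centre (a point): the lower weight: of upper's shape and size with its trim screw flush, loose, already on the stem, flat on the tester's foot, slot in any direction. Its fin reaches 94 mm above the counter. Dragging something over it can shift it. This point: disc's axis, 6 mm above its underside; x points out through its slot's mouth, z up
- stem_foot (a point): bushing tester, fixed: grey base plate 120 x 120 x 10 mm, an orange bushing and on it a round foot 80 mm across, its top 50 mm above the counter, from which a rigid vertical stem rises. This point: stem's axis at the foot's top; z up. The lower weight's top is 12 mm above this point; a weight lying on that has its centre 18 mm above it
- stem_head (a point): top of the tester's steel stem, 108 mm above the counter. The stem is 10 mm in diameter; its wider head, 22 mm across, spans 100 to 108 mm above the counter, and no weight can be fitted down over it
- small_centre (a point): a bystander: smaller slotted weight of the same kind, 44 mm across, 8 mm thick, fin 34 mm high, its 8 mm slot too narrow for the stem. Leave it. This point: disc's axis, half-way up
- wheel: bystander: white cruiser wheel lying flat, 60 mm across, 45 mm high; origin under its centre
- cup: bystander: squat brass bolt-holder cup, 60 mm across, 48 mm high; origin under its centre
- baseplate: bystander: blue anodized truck baseplate, 58 x 88 mm, 23 mm high with a steel pin on top to 52 mm; origin under its centre
- minitool: bystander: steel T-shaped mini tool lying flat, 110 x 85 mm, 18 mm high; origin under its middle
- bushing: bystander: orange bushing, 33 mm across, 22 mm high; origin under its centre
There are look-alikes about, which are no part of the job. What is shaped like the part that bears lower_centre but orange or turquoise is not meant.

How it is judged:
By the outcome, as a careful person would: the job done as asked, in the order asked, and still so for the second after the job is handed in, with the robot touching nothing.
It also fails if it takes over 61 s, if anything falls off the work surface, if the arm or the gripper's body presses on something with over 40 N, if the wrist force passes 120 N, or if a joint passes its speed limit or range.

## Working session

There is one attempt and no reset: what is moved stays moved. The work goes in short steps, Python scripts to look and compute and a tool call to move; the robot and the scene stay as the last step left them, time stands still between calls to the robot, and variables do not carry over. Pictures are saved under pics/ and viewed, and the job is handed in when it is done.

Besides the shell and the picture viewer there is one more tool, called after ">>>" by a JSON object that holds its "method" and its "body", one argument or row to a line. move_arm: Moves the arm, as the interface text tells. Its arguments: {"type":"object","properties":{"commands":{"type":"array"}},"required":["commands"]}

```bash
ls; mkdir -p pics; python3 - <<'E'
from plant import sensors,cams
import cv2,numpy as np
o=sensors.get_obs();print({k:np.round(v,4).tolist() for k,v in o.items()})
for n in ["side","top","wrist"]:
    s=cams.snapshot(n);cv2.imwrite(f"pics/{n}0.png",s["frame"][:,:,::-1]);print(n,s["camera_matrix"],s["dist_coeffs"],s["R"],s["t"], -np.array(s["R"]).T@s["t"])
E
```

```text
pics
{'clock': 0.0, 'joint_pos': [-55.3999, 20.5909, 0.6331, -0.0211, -70.1345, -16.5064], 'qvel': [0.0923, -0.0383, 0.029, 0.0177, -0.059, 0.0206], 'tau': [0.0004, -58.2718, 29.3054, 6.9972, 0.0067, -0.0002], 'tool_pos': [0.2095, -0.6412, 0.2256], 'orientation': [179.9059, -0.0072, -161.9135], 'force': [-0.4735, -0.0511, 0.4512], 'moment': [-0.0254, -0.0404, 0.0098], 'opening': 0.0874}
side [[425.27797944   0.         317.20663664]
 [  0.         425.27797944 196.79307879]
 [  0.           0.           1.        ]] [-0.0124137  0.         0.         0.         0.       ] [[-0.85945403 -0.51084951  0.01927568]
 [-0.32232801  0.51224788 -0.79605701]
 [ 0.39679141 -0.6903875  -0.60491461]] [0.44639234 0.25157153 1.13512646] [0.01433382 0.88284944 0.87831534]
top [[470.26540441   0.         318.46465136]
 [  0.         470.26540441 198.51671002]
 [  0.           0.           1.        ]] [-0.01773669  0.          0.          0.          0.        ] [[ 0.01328107 -0.99990125  0.00459358]
 [-0.98061371 -0.01392281 -0.19545562]
 [ 0.19550027 -0.00190867 -0.98070179]] [-0.02669247  0.54199479  1.32810836] [ 0.27219649 -0.01660882  1.40853678]
wrist [[295.28283046   0.         317.72935357]
 [  0.         295.28283046 197.64374237]
 [  0.           0.           1.        ]] [-0.03166225  0.          0.          0.          0.        ] [[-0.31037385  0.95061201  0.0022073 ]
 [ 0.90649669  0.29526948  0.30179411]
 [ 0.28623736  0.09566991 -0.95337057]] [ 0.67324823 -0.03767802  0.39231746] [ 0.13081774 -0.66640566  0.38390886]
```

View pics/side0.png

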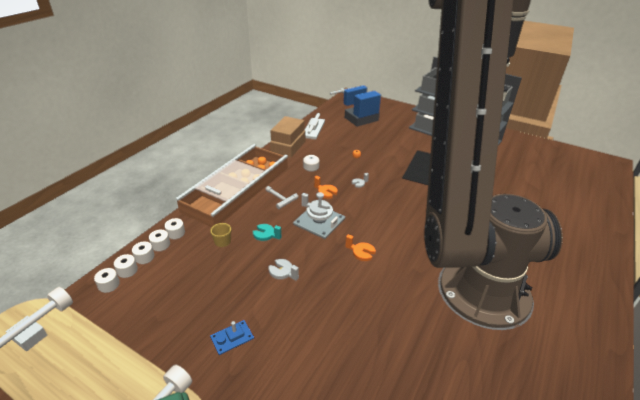

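View pics/top0.png

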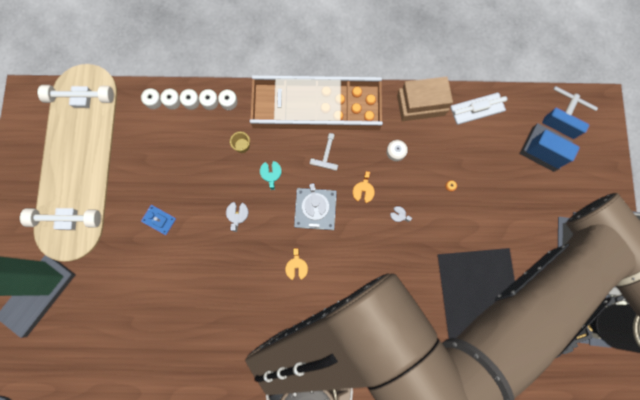

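View pics/wrist0.png

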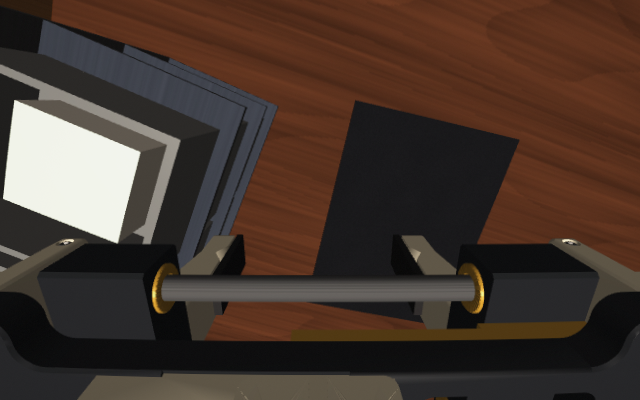

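The top view shows the loose big weight at about (237,213) with its fin at (234,226), the tester at (316,207) and the small weight at (399,214). I'll zoom in.

```bash
python3 - <<'E'
import cv2,numpy as np
t=cv2.imread("pics/top0.png");s=cv2.imread("pics/side0.png")
a=cv2.resize(t[195:235,220:260],None,fx=10,fy=10,interpolation=cv2.INTER_CUBIC)
b=cv2.resize(t[180:235,290:345],(400,400),interpolation=cv2.INTER_CUBIC)
c=cv2.resize(s[250:290,262:302],None,fx=10,fy=10,interpolation=cv2.INTER_CUBIC)[:300]
d=cv2.resize(s[185:240,290:345],(400,400),interpolation=cv2.INTER_CUBIC)
cv2.imwrite("pics/z_top.png",np.hstack([a,b]));
c=cv2.resize(s[250:290,262:302],(400,400),interpolation=cv2.INTER_CUBIC)
cv2.imwrite("pics/z_side.png",np.hstack([c,d]))
E
```

```text
(no output)
```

View pics/z_top.png

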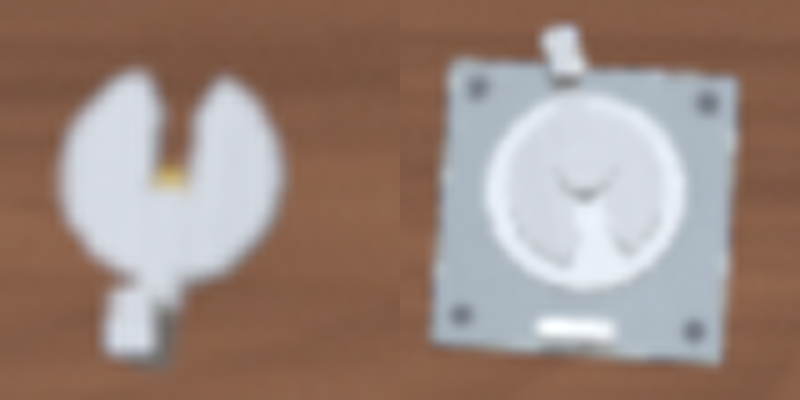

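View pics/z_side.png

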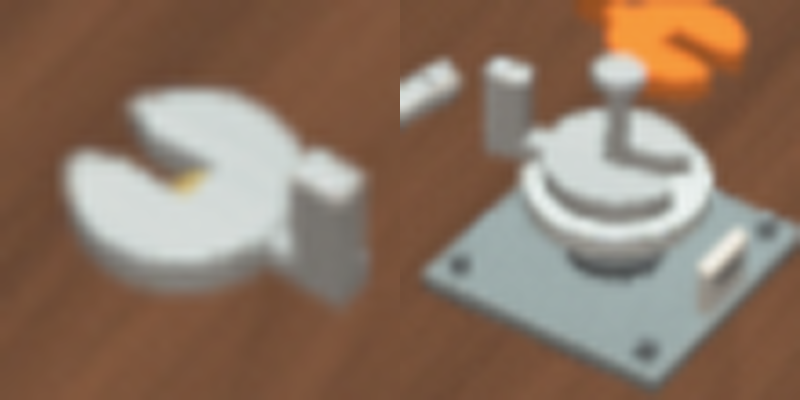

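```bash
cat > h.py <<'E'
from plant import sensors,cams,job
import cv2,numpy as np
from scipy.spatial.transform import Rotation as Ro
def snap(n,f=None):
    s=cams.snapshot(n)
    if f: cv2.imwrite(f"pics/{f}.png",s["frame"][:,:,::-1])
    return s
def rays(s,px):
    u=cv2.undistortPoints(np.array(px,float).reshape(-1,1,2),s["camera_matrix"],np.array(s["dist_coeffs"])).reshape(-1,2)
    R=np.array(s["R"]);d=np.c_[u,np.ones(len(u))]@R
    return -R.T@np.array(s["t"]),d
def onz(s,px,z):
    c,d=rays(s,px); return c+d*((z-c[2])/d[:,2])[:,None]
def tri(l):
    A=np.zeros((3,3));b=np.zeros(3)
    for s,p in l:
        c,d=rays(s,[p]);d=d[0]/np.linalg.norm(d[0]);P=np.eye(3)-np.outer(d,d);A+=P;b+=P@c
    return np.linalg.solve(A,b)
def proj(s,X):
    r,_=cv2.Rodrigues(np.array(s["R"]));return cv2.projectPoints(np.array(X,float).reshape(-1,1,3),r,np.array(s["t"],float),s["camera_matrix"],np.array(s["dist_coeffs"]))[0].reshape(-1,2)
def delta(p,yaw,base=None):
    """shift (cm, tool axes) and rotvec from the measured pose to TCP p pointing down w/ yaw"""
    o=sensors.get_obs() if base is None else base
    R=Ro.from_euler('xyz',o["orientation"],degrees=True)
    T=Ro.from_euler('xyz',[180,0,yaw],degrees=True)
    return np.round(R.inv().apply(np.array(p)-o["tool_pos"])*100,2),np.round((R.inv()*T).as_rotvec(),3)
def st():
    o=sensors.get_obs();print({k:np.round(o[k],4).tolist() for k in("clock","tool_pos","orientation","force","moment","opening")})
    return o
E
python3 - <<'E'
from h import *
s=snap("top");q=snap("side")
def c(px,x0,y0,k): return [(px[0]+.5)/k-.5+x0,(px[1]+.5)/k-.5+y0]
T=lambda x,y:c((x,y),220,195,10)
print("disc ctr",onz(s,[T(172,177)],.012),"fin top",onz(s,[T(130,320)],.044),"nose/slot",onz(s,[T(172,172),T(178,90)],.012))
k=400/55
B=lambda x,y:c((x-400,y),290,180,k)
S=lambda x,y:c((x-400,y),290,185,k)
print("head top ctr",tri([(s,B(585,165)),(q,S(620,72))]),onz(s,[B(585,165)],.108),onz(q,[S(620,72)],.108))
print("lower fin top",onz(s,[B(560,48)],.094),onz(q,[S(510,70)],.094))
print("foot ctr",onz(s,[B(585,191)],.05), "plate ctr",onz(s,[B(585,211)],.01))
U=lambda x,y:c((x,y),262,250,10)
print("side: fin top",onz(q,[U(332,175)],.044))
st();print(delta([.45,-.35,.23],180),delta([.5,.1,.23],180))
E
```

```text
disc ctr [[0.50495695 0.22603666 0.012     ]] fin top [[0.45709022 0.23076709 0.044     ]] nose/slot [[0.50648207 0.22610846 0.012     ]
 [0.53161126 0.22547907 0.012     ]]
head top ctr [ 0.51961005 -0.00989621  0.10836421] [[ 0.52058234 -0.00954661  0.108     ]] [[ 0.51886784 -0.01047028  0.108     ]]
lower fin top [[0.57003684 0.00106798 0.094     ]] [[ 0.56807923 -0.00315445  0.094     ]]
foot ctr [[ 0.52097309 -0.00938893  0.05      ]] plate ctr [[ 0.51985801 -0.00930055  0.01      ]]
side: fin top [[0.45431634 0.22812184 0.044     ]]
{'clock': 0.25, 'tool_pos': [0.2095, -0.6414, 0.2261], 'orientation': [179.9526, -0.0073, -161.9099], 'force': [-0.1005, 0.0382, 0.0877], 'moment': [0.0429, 0.0297, -0.0325], 'opening': 0.0878}
(array([-31.91,  20.23,  -0.38]), array([ 0.001, -0.   ,  0.316])) (array([-50.63,  61.46,  -0.34]), array([ 0.001, -0.   ,  0.316]))
```

>>> {"method": "move_arm", "body": {
  "commands": [
    [8.7,-4.2,3.1,0,0,0,0.04],
    [8.7,-8.4,6.2,0,0,0,0.08],
    [8.7,-12.6,9.4,0,0,0,0.12],
    [8.7,-16.8,12.5,0,0,0,0.16],
    [8.7,-21,15.6,0,0,0,0.2],
    [8.7,-25.2,18.7,0,0,0,0.24],
    [8.7,-29.4,21.9,0,0,0,0.28],
    [8.7,-33.5,25,0,0,0,0.316]
  ]
}}

```text
clock: 1.25
tool_pos: [0.4512, -0.2984, 0.2268]
orientation: [-180.0, 0.0, 179.9]
force: [-0.1, -0.0, -0.4]
opening: 0.0872
```

```bash
python3 - <<'E'
from h import *
st();print(delta([.45,.229,.17],176))
E
```

```text
{'clock': 1.25, 'tool_pos': [0.4512, -0.2984, 0.2268], 'orientation': [-179.9923, 0.0308, 179.928], 'force': [-0.0552, -0.0492, -0.374], 'moment': [-0.1144, -0.1219, -0.028], 'opening': 0.0872}
(array([ 0.19, 52.74,  5.67]), array([-0.   ,  0.001,  0.069]))
```

>>> {"method": "move_arm", "body": {
  "commands": [
    [8.7,0,6,0,0,0,0.01],
    [8.7,0,12,0,0,0,0.02],
    [8.7,0,18,0.5,0,0,0.03],
    [8.7,0,24,1,0,0,0.04],
    [8.7,0,30,2,0,0,0.05],
    [8.7,0,36,3,0,0,0.06],
    [8.7,0,42,4,0,0,0.07],
    [8.7,0,48,4,0,0,0.07]
  ]
}}

```text
clock: 2.25
tool_pos: [0.4497, 0.1819, 0.1862]
orientation: [-180.0, -0.0, 176.0]
force: [1.5, -0.2, 0.8]
opening: 0.087
```

```bash
python3 - <<'E'
from h import *
st();s=snap("wrist","w1")
E
```

```text
{'clock': 2.25, 'tool_pos': [0.4497, 0.1819, 0.1862], 'orientation': [-179.9821, -0.0227, 175.9906], 'force': [1.4852, -0.2342, 0.7969], 'moment': [-0.0482, -0.2311, -0.0026], 'opening': 0.087}
```

View pics/w1.png

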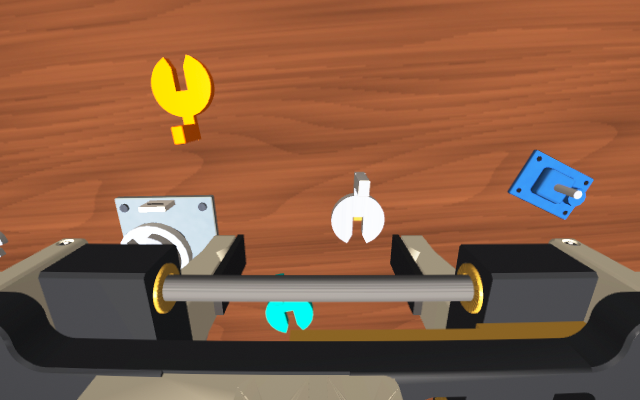

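The wrist view shows the loose weight's disc at about (358,218) and its fin at (362,183), with the tester at (165,235).

```bash
python3 - <<'E'
from h import *
s=snap("wrist")
f=s["frame"][:,:,::-1]
z=cv2.resize(f[160:260,308:408],(600,600),interpolation=cv2.INTER_CUBIC);cv2.imwrite("pics/w1z.png",z)
E
```

```text
(no output)
```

View pics/w1z.png

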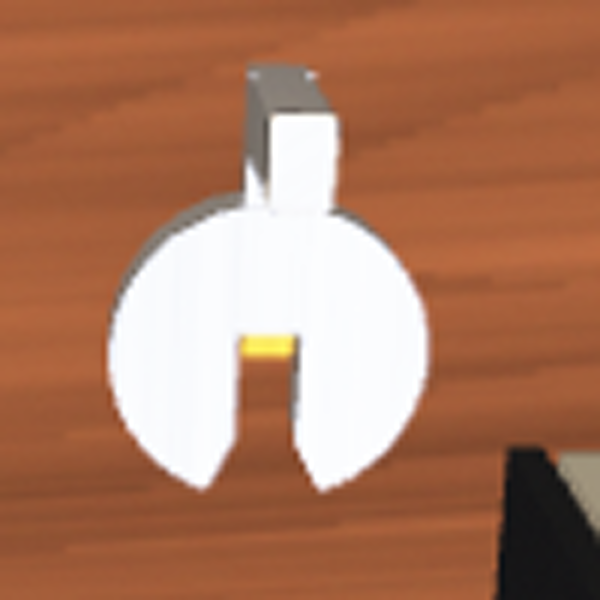

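```bash
python3 - <<'E'
from h import *
s=snap("wrist")
c=lambda x,y:[(x+.5)/6-.5+308,(y+.5)/6-.5+160]
P=onz(s,[c(108,350),c(429,350),c(268,205),c(240,340),c(300,335),c(236,440),c(295,440),c(206,490),c(322,492),c(268,357)],.012);print(np.round(P,4))
F=onz(s,[c(272,113),c(337,113),c(333,212),c(272,212)],.044);print(np.round(F,4),F.mean(0))
m=(P[3]+P[4])/2;n=(P[5]+P[6])/2;l=(P[7]+P[8])/2;fo=(F[0]+F[1])/2;print(m,n,l,"axis yaw",[np.degrees(np.arctan2(*(a-b)[1::-1])) for a,b in((l,m),(n,m),(l,fo),(m,fo))])
E
```

```text
[[0.4996 0.1918 0.012 ]
 [0.504  0.2565 0.012 ]
 [0.4713 0.2249 0.012 ]
 [0.4992 0.2185 0.012 ]
 [0.499  0.2305 0.012 ]
 [0.5211 0.2169 0.012 ]
 [0.5219 0.229  0.012 ]
 [0.532  0.2103 0.012 ]
 [0.5341 0.2342 0.012 ]
 [0.5033 0.224  0.012 ]]
[[0.4446 0.2228 0.044 ]
 [0.4453 0.2342 0.044 ]
 [0.4634 0.2331 0.044 ]
 [0.4627 0.2223 0.044 ]] [0.45399063 0.22811873 0.044     ]
[0.49911121 0.22449342 0.012     ] [0.52154138 0.22291175 0.012     ] [0.53304694 0.22226211 0.012     ] axis yaw [np.float64(-3.761829500822126), np.float64(-4.033549219900384), np.float64(-4.062369003037199), np.float64(-4.250592362861057)]
```

```bash
python3 - <<'E'
from h import *
st();print(delta([.4542,.228,.05],176),delta([.4542,.228,.006],176))
E
```

```text
{'clock': 2.4, 'tool_pos': [0.4503, 0.1826, 0.1863], 'orientation': [-179.9861, -0.0087, 176.2049], 'force': [0.8034, -0.3888, 0.6607], 'moment': [-0.0858, 0.024, 0.0242], 'opening': 0.0868}
(array([-0.09,  4.56, 13.63]), array([-0.   , -0.   ,  0.004])) (array([-0.09,  4.56, 18.03]), array([-0.   , -0.   ,  0.004]))
```

>>> {"method": "move_arm", "body": {
  "commands": [
    [8.7,-0.1,4.56,0,0,0,0],
    [8.7,-0.1,4.56,3,0,0,0],
    [8.7,-0.1,4.56,6,0,0,0],
    [8.7,-0.1,4.56,9,0,0,0],
    [8.7,-0.1,4.56,12,0,0,0],
    [8.7,-0.1,4.56,12,0,0,0],
    [8.7,-0.1,4.56,12,0,0,0],
    [8.7,-0.1,4.56,12,0,0,0]
  ]
}}

```text
clock: 3.4
tool_pos: [0.4554, 0.2259, 0.068]
orientation: [179.9, 0.1, 176.0]
force: [-0.4, 0.6, -0.1]
opening: 0.0871
```

```bash
python3 - <<'E'
from h import *
st();s=snap("wrist","w2");print(delta([.4542,.228,.006],176))
print(proj(s,[[.4544,.2277,.044],[.5033,.2243,.012]]))
E
```

```text
{'clock': 3.4, 'tool_pos': [0.4554, 0.2259, 0.068], 'orientation': [179.8976, 0.0924, 175.9714], 'force': [-0.4248, 0.5537, -0.1191], 'moment': [0.0419, -0.0, 0.0024], 'opening': 0.0871}
(array([0.13, 0.19, 6.18]), array([ 0.002,  0.001, -0.   ]))
[[319.29814195 231.71785635]
 [318.97410317 270.09734238]]
```

View pics/w2.png

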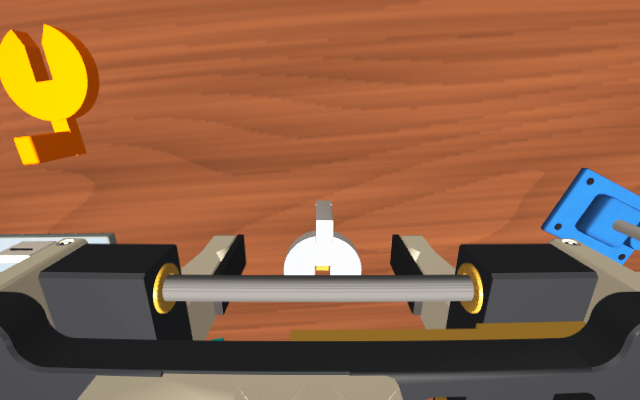

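The fin is at about x=324, slightly right of the finger midline at about 318, so I'm shifting 3 mm and descending.

>>> {"method": "move_arm", "body": {
  "commands": [
    [8.7,0.1,0.3,1,0,0,0],
    [8.7,0.1,0.3,2.5,0,0,0],
    [8.7,0.1,0.3,4,0,0,0],
    [8.7,0.1,0.3,5.2,0,0,0],
    [8.7,0.1,0.3,5.8,0,0,0],
    [8.7,0.1,0.3,6.1,0,0,0],
    [8.7,0.1,0.3,6.1,0,0,0],
    [8.7,0.1,0.3,6.1,0,0,0]
  ]
}}

```text
clock: 4.45
tool_pos: [0.4541, 0.2288, 0.0059]
orientation: [180.0, 0.0, 176.0]
force: [0.3, 0.7, 0.5]
opening: 0.087
```

```bash
python3 - <<'E'
from h import *
st();s=snap("wrist","w3");snap("side","s3")
E
```

```text
{'clock': 4.45, 'tool_pos': [0.4541, 0.2288, 0.0059], 'orientation': [179.9654, 0.0288, 175.9796], 'force': [0.2878, 0.6922, 0.5086], 'moment': [0.0194, -0.0457, 0.0016], 'opening': 0.087}
```

View pics/w3.png

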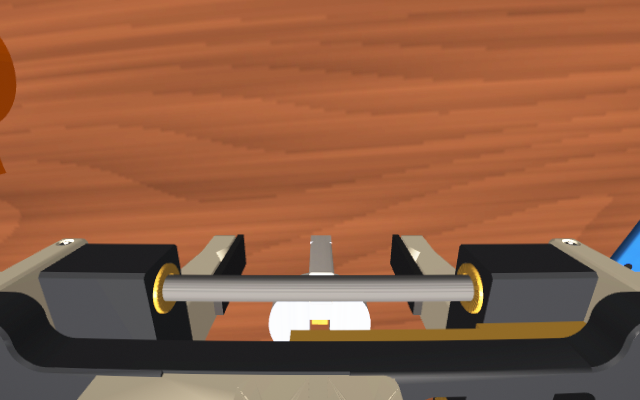

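The fin (310–333) is now centred between the fingers, so I'm closing.

>>> {"method": "move_arm", "body": {
  "commands": [
    [6,0,0,0,0,0,0],
    [4,0,0,0,0,0,0],
    [2,0,0,0,0,0,0],
    [0.5,0,0,0,0,0,0],
    [0.5,0,0,0,0,0,0],
    [0.5,0,0,0,0,0,0],
    [0.5,0,0,0,0,0,0],
    [0.5,0,0,0,0,0,0]
  ]
}}

```text
clock: 5.55
tool_pos: [0.4539, 0.2286, 0.0056]
orientation: [180.0, 0.0, 176.0]
force: [-0.3, 1.0, -0.3]
opening: 0.0124
```

>>> {"method": "move_arm", "body": {
  "commands": [
    [0.5,0,0,-1,0,0,0],
    [0.5,0,0,-3,0,0,0],
    [0.5,0,0,-6,0,0,0],
    [0.5,0,0,-9,0,0,0],
    [0.5,0,-1.5,-12,0,0,0],
    [0.5,0,-3,-14,0,0,0],
    [0.5,0,-4,-15,0,0,0],
    [0.5,0,-4,-15,0,0,0]
  ]
}}

```text
clock: 6.55
tool_pos: [0.451, 0.1883, 0.156]
orientation: [179.9, 0.0, 175.9]
force: [0.4, 0.8, -2.4]
opening: 0.0119
```

```bash
python3 - <<'E'
from h import *
st();s=snap("wrist","w4");q=snap("side","s4");print(proj(s,[[.5195,-.0097,.108],[.5195,-.0097,.05]]))
p=proj(q,[sensors.get_obs()["tool_pos"]])[0].astype(int);print(p)
f=q["frame"][:,:,::-1];x,y=p
cv2.imwrite("pics/s4z.png",cv2.resize(f[y-40:y+40,x-60:x+40],(800,600)[0:1]*1+(600,) if 0 else (750,600),interpolation=cv2.INTER_CUBIC))
E
```

```text
{'clock': 6.55, 'tool_pos': [0.451, 0.1883, 0.156], 'orientation': [179.9491, 0.0287, 175.9296], 'force': [0.3585, 0.816, -2.3933], 'moment': [-0.0132, 0.1303, 0.0641], 'opening': 0.0119}
[[ 91.56417305 309.22888368]
 [131.22805682 272.71232041]]
[303 227]
```

View pics/w4.png

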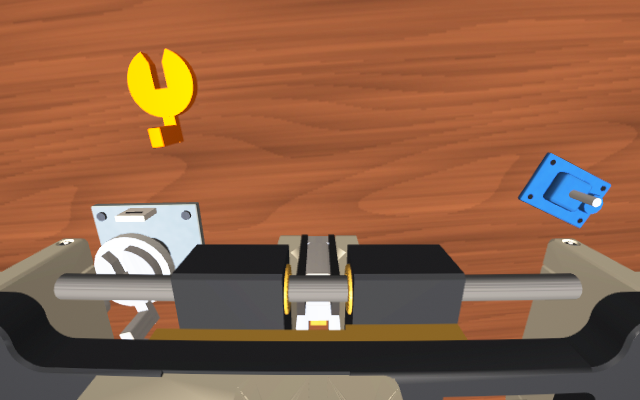

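View pics/s4z.png

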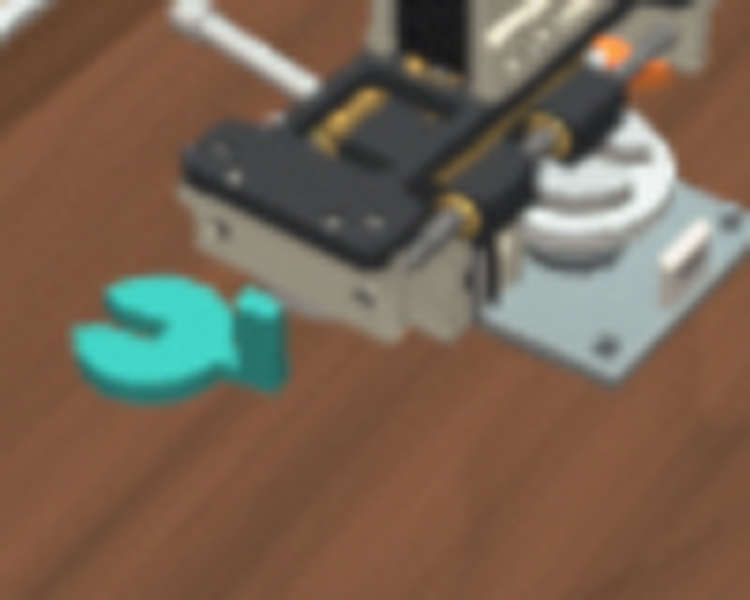

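```bash
python3 - <<'E'
from h import *
s=snap("wrist");q=snap("side");t=snap("top")
f=s["frame"][:,:,::-1]
a=cv2.resize(f[225:345,80:180],(400,480),interpolation=cv2.INTER_CUBIC)
b=cv2.resize(t["frame"][180:235,290:345,::-1],(400,480),interpolation=cv2.INTER_CUBIC)
cv2.imwrite("pics/w4z.png",np.hstack([a,b]))
E
```

```text
(no output)
```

View pics/w4z.png

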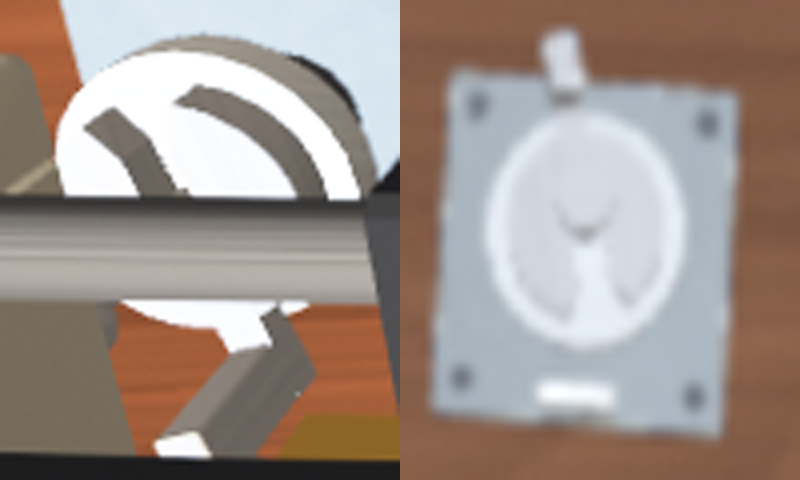

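```bash
python3 - <<'E'
from h import *
s=snap("wrist");t=snap("top")
c=lambda x,y:[(x+.5)/4-.5+80,(y+.5)/4-.5+225]
F=onz(s,[c(185,445)],.094)[0];L=onz(s,[c(86,128),c(178,100)],.062);B=onz(s,[c(245,345)],.062)
print(F,L,L.mean(0),B)
st();
S=np.array([.5195,-.0097])
for y in (8,10,12):
    d=np.array([np.cos(np.radians(y)),np.sin(np.radians(y))]);g=S-.109*d;print(y,g,delta([*g,.075],y-180))
E
```

```text
[0.55992909 0.00164068 0.094     ] [[ 0.49246398 -0.02454792  0.062     ]
 [ 0.48642385  0.00059891  0.062     ]] [ 0.48944391 -0.0119745   0.062     ] [[ 0.55687269 -0.00142814  0.062     ]]
{'clock': 6.9, 'tool_pos': [0.4509, 0.1888, 0.1549], 'orientation': [-179.9424, -0.0545, 175.9957], 'force': [0.5815, 0.1207, -3.1357], 'moment': [-0.009, 0.1281, 0.0068], 'opening': 0.0118}
8 [ 0.41156078 -0.02486987] (array([  2.42, -21.58,   8.01]), array([-0.001, -0.001, -0.21 ]))
10 [ 0.41215595 -0.02862765] (array([  2.34, -21.95,   8.01]), array([-0.001, -0.001, -0.244]))
12 [ 0.41288191 -0.03236237] (array([  2.24, -22.32,   8.01]), array([-0.001, -0.001, -0.279]))
```

>>> {"method": "move_arm", "body": {
  "commands": [
    [0.5,1,-3,0,0,0,-0.03],
    [0.5,2,-6,0,0,0,-0.06],
    [0.5,2.3,-10,0,0,0,-0.1],
    [0.5,2.3,-14,0,0,0,-0.14],
    [0.5,2.3,-18,0,0,0,-0.18],
    [0.5,2.3,-21,1,0,0,-0.22],
    [0.5,2.3,-22,3,0,0,-0.244],
    [0.5,2.3,-22,5,0,0,-0.244]
  ]
}}

```text
clock: 7.9
tool_pos: [0.4126, -0.0299, 0.105]
orientation: [-180.0, 0.0, -170.1]
force: [-0.8, 0.5, -2.5]
opening: 0.0117
```

```bash
python3 - <<'E'
from h import *
o=st();print(delta([.412,-.0286,.08],-170));q=snap("side","s5");t=snap("top","t5")
p=proj(q,[.5,-.01,.1])[0].astype(int);x,y=p
a=cv2.resize(q["frame"][y-35:y+35,x-40:x+30,::-1],(400,400),interpolation=cv2.INTER_CUBIC)
p=proj(t,[.5,-.01,.1])[0].astype(int);x,y=p
b=cv2.resize(t["frame"][y-35:y+35,x-35:x+35,::-1],(400,400),interpolation=cv2.INTER_CUBIC)
cv2.imwrite("pics/c5.png",np.hstack([a,b]))
E
```

```text
{'clock': 7.9, 'tool_pos': [0.4126, -0.0299, 0.105], 'orientation': [-179.9969, 0.0036, -170.099], 'force': [-0.7557, 0.4792, -2.4618], 'moment': [0.0121, 0.0895, -0.0011], 'opening': 0.0117}
(array([0.04, 0.14, 2.5 ]), array([-0.   ,  0.   , -0.002]))
```

View pics/c5.png

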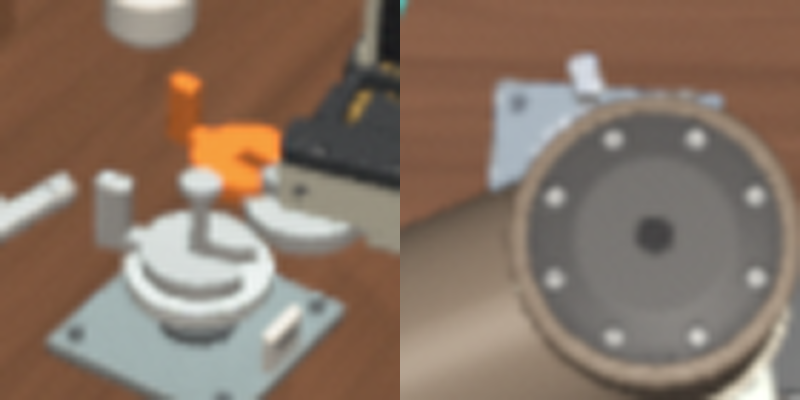

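>>> {"method": "move_arm", "body": {
  "commands": [
    [0.5,0.0,0.14,0.5,0,0,0],
    [0.5,0.0,0.14,1,0,0,0],
    [0.5,0.0,0.14,1.6,0,0,0],
    [0.5,0.0,0.14,2.2,0,0,0],
    [0.5,0.0,0.14,2.4,0,0,0],
    [0.5,0.0,0.14,2.4,0,0,0],
    [0.5,0.0,0.14,2.4,0,0,0],
    [0.5,0.0,0.14,2.4,0,0,0]
  ]
}}

```text
clock: 9.0
tool_pos: [0.4126, -0.0278, 0.0817]
orientation: [180.0, 0.0, -170.0]
force: [-0.1, 0.9, -3.0]
opening: 0.0117
```

```bash
python3 - <<'E'
from h import *
o=st();q=snap("side");
d=np.array([np.cos(np.radians(10)),np.sin(np.radians(10))]);n=np.array([-d[1],d[0]])
x,y=proj(q,[.49,-.01,.08])[0].astype(int);x0,y0=x-35,y-30;k=10
a=cv2.resize(q["frame"][y0:y0+60,x0:x0+70,::-1],None,fx=k,fy=k,interpolation=cv2.INTER_CUBIC).copy()
# expected undrooped outline of disc underside and top
u=o["tool_pos"][2]-.0056;c=np.array(o["tool_pos"][:2])+.049*d
th=np.radians(np.arange(0,360,5))
for z,col in((u,(0,0,255)),(u+.012,(0,255,0))):
    P=[[*(c+.032*(np.cos(a_)*d+np.sin(a_)*n)),z] for a_ in th]
    for p in proj(q,P): cv2.circle(a,tuple(int((p[i]+.5-(x0,y0)[i])*k) for i in(0,1)),1,col,-1)
cv2.imwrite("pics/c6.png",a)
E
```

```text
{'clock': 9.0, 'tool_pos': [0.4126, -0.0278, 0.0817], 'orientation': [179.9953, 0.022, -170.0434], 'force': [-0.1168, 0.9491, -3.0482], 'moment': [-0.0439, 0.0711, -0.0509], 'opening': 0.0117}
```

View pics/c6.png

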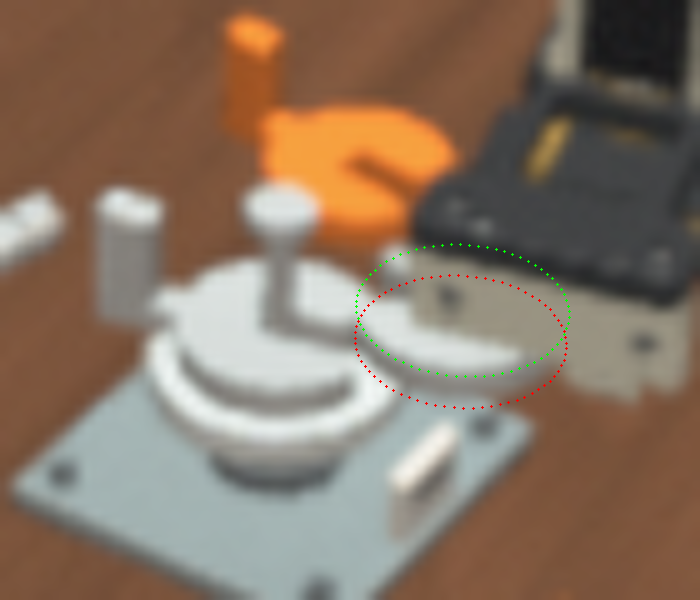

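>>> {"method": "move_arm", "body": {
  "commands": [
    [0.5,0,-0.09,0.3,0,0,0],
    [0.5,-0.5,-0.09,0.3,0,0,0],
    [0.5,-1,-0.09,0.3,0,0,0],
    [0.5,-1.5,-0.09,0.3,0,0,0],
    [0.5,-2,-0.09,0.3,0,0,0],
    [0.5,-2.5,-0.09,0.3,0,0,0],
    [0.5,-2.8,-0.09,0.3,0,0,0],
    [0.5,-2.8,-0.09,0.3,0,0,0]
  ]
}}

```text
clock: 10.05
tool_pos: [0.4404, -0.0238, 0.0785]
orientation: [-180.0, -0.0, -170.0]
force: [0.5, -0.4, -2.7]
opening: 0.0119
```

```bash
python3 - <<'E'
from h import *
o=st();q=snap("side");o=st()
x,y=proj(q,[.51,-.01,.08])[0].astype(int);x0,y0=x-35,y-30;k=10
a=cv2.resize(q["frame"][y0:y0+60,x0:x0+70,::-1],None,fx=k,fy=k,interpolation=cv2.INTER_CUBIC).copy()
cv2.imwrite("pics/c7.png",a)
E
```

```text
{'clock': 10.05, 'tool_pos': [0.4404, -0.0238, 0.0785], 'orientation': [-179.9981, -0.0067, -170.0477], 'force': [0.5378, -0.4026, -2.7186], 'moment': [-0.0859, 0.1, 0.0041], 'opening': 0.0119}
{'clock': 10.1, 'tool_pos': [0.4401, -0.0239, 0.0785], 'orientation': [-179.9999, -0.0157, -170.0453], 'force': [-0.3178, 0.1606, -3.1169], 'moment': [0.0504, 0.1816, 0.02], 'opening': 0.0117}
```

View pics/c7.png

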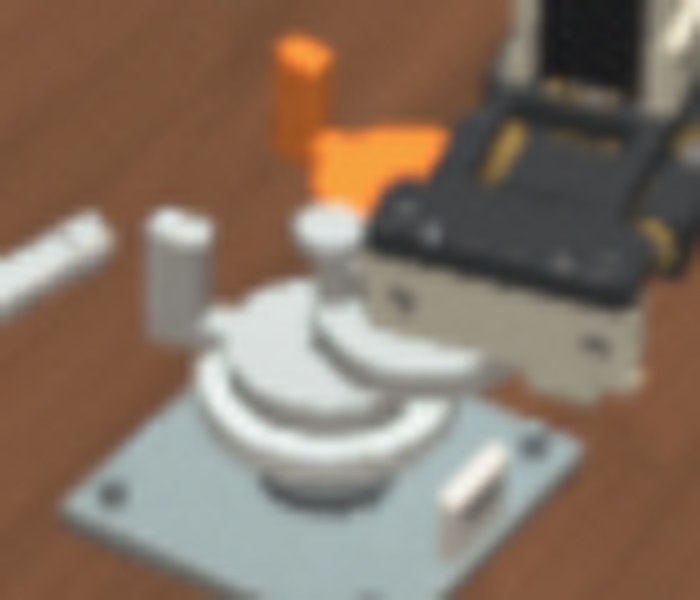

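The stem is entering the mouth and the centreline agrees with my stem estimate. I'm continuing slowly.

>>> {"method": "move_arm", "body": {
  "commands": [
    [0.5,-0.2,0,0,0,0,0],
    [0.5,-0.4,0,0,0,0,0],
    [0.5,-0.6,0,0,0,0,0],
    [0.5,-0.8,0,0,0,0,0],
    [0.5,-1.0,0,0,0,0,0],
    [0.5,-1.2,0,0,0,0,0],
    [0.5,-1.2,0,0,0,0,0],
    [0.5,-1.2,0,0,0,0,0]
  ]
}}

```text
clock: 11.1
tool_pos: [0.4519, -0.0218, 0.0785]
orientation: [180.0, -0.0, -170.0]
force: [0.3, -0.2, -1.7]
opening: 0.0118
```

>>> {"method": "move_arm", "body": {
  "commands": [
    [0.5,-0.1,0,0,0,0,0],
    [0.5,-0.2,0,0,0,0,0],
    [0.5,-0.3,0,0,0,0,0],
    [0.5,-0.4,0,0,0,0,0],
    [0.5,-0.5,0,0,0,0,0],
    [0.5,-0.6,0,0,0,0,0],
    [0.5,-0.6,0,0,0,0,0],
    [0.5,-0.6,0,0,0,0,0]
  ]
}}

```text
clock: 12.1
tool_pos: [0.4579, -0.0207, 0.0785]
orientation: [180.0, -0.0, -170.0]
force: [0.6, -0.2, -4.0]
opening: 0.0123
```

>>> {"method": "move_arm", "body": {
  "commands": [
    [0.5,-0.1,0,0,0,0,0],
    [0.5,-0.2,0,0,0,0,0],
    [0.5,-0.3,0,0,0,0,0],
    [0.5,-0.4,0,0,0,0,0],
    [0.5,-0.4,0,0,0,0,0],
    [0.5,-0.4,0,0,0,0,0],
    [0.5,-0.4,0,0,0,0,0],
    [0.5,-0.4,0,0,0,0,0]
  ]
}}

```text
clock: 13.1
tool_pos: [0.4619, -0.0201, 0.0786]
orientation: [180.0, 0.0, -170.0]
force: [-0.8, 0.4, -2.8]
opening: 0.0119
```

```bash
python3 - <<'E'
from h import *
o=st();q=snap("side");o=st();
x,y=proj(q,[.51,-.01,.08])[0].astype(int);x0,y0=x-35,y-30;k=10
a=cv2.resize(q["frame"][y0:y0+60,x0:x0+70,::-1],None,fx=k,fy=k,interpolation=cv2.INTER_CUBIC).copy()
cv2.imwrite("pics/c8.png",a)
E
```

```text
{'clock': 13.1, 'tool_pos': [0.4619, -0.0201, 0.0786], 'orientation': [179.999, 0.0002, -170.0434], 'force': [-0.7695, 0.4034, -2.7846], 'moment': [-0.0353, 0.0841, -0.0115], 'opening': 0.0119}
{'clock': 13.15, 'tool_pos': [0.4619, -0.0201, 0.0786], 'orientation': [179.9986, 0.0039, -170.0437], 'force': [-0.1433, 0.8671, -3.9283], 'moment': [-0.0203, 0.1316, 0.0033], 'opening': 0.0116}
```

View pics/c8.png

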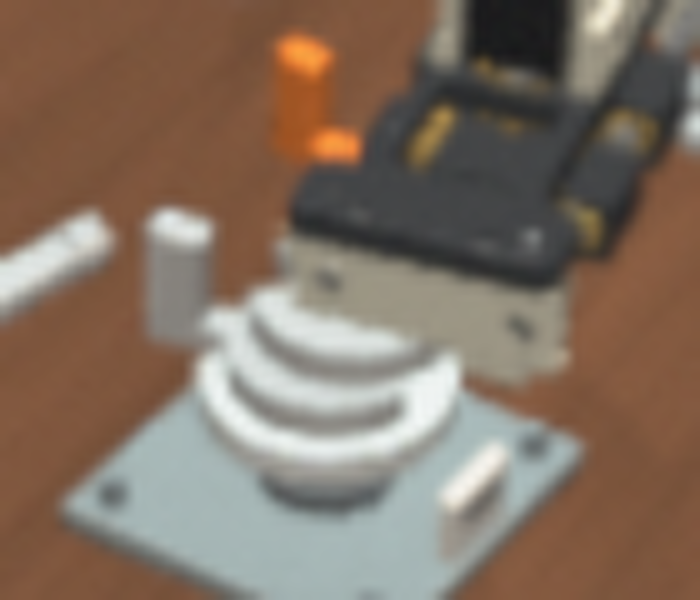

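>>> {"method": "move_arm", "body": {
  "commands": [
    [0.5,-0.03,0,0,0,0,0],
    [0.5,-0.06,0,0,0,0,0],
    [0.5,-0.09,0,0,0,0,0],
    [0.5,-0.12,0,0,0,0,0],
    [0.5,-0.15,0,0,0,0,0],
    [0.5,-0.15,0,0,0,0,0],
    [0.5,-0.15,0,0,0,0,0],
    [0.5,-0.15,0,0,0,0,0]
  ]
}}

```text
clock: 14.15
tool_pos: [0.4633, -0.0198, 0.0785]
orientation: [-180.0, -0.0, -170.0]
force: [-0.4, 0.1, -2.9]
opening: 0.012
```

>>> {"method": "move_arm", "body": {
  "commands": [
    [0.5,-0.02,0,0,0,0,0],
    [0.5,-0.04,0,0,0,0,0],
    [0.5,-0.06,0,0,0,0,0],
    [0.5,-0.08,0,0,0,0,0],
    [0.5,-0.08,0,0,0,0,0],
    [0.5,-0.08,0,0,0,0,0],
    [0.5,-0.08,0,0,0,0,0],
    [0.5,-0.08,0,0,0,0,0]
  ]
}}

```text
clock: 15.15
tool_pos: [0.4639, -0.0197, 0.0785]
orientation: [-180.0, -0.0, -170.0]
force: [-2.4, 0.7, -2.8]
opening: 0.0115
```

>>> {"method": "move_arm", "body": {
  "commands": [
    [0.5,-0.01,0,0,0,0,0],
    [0.5,-0.02,0,0,0,0,0],
    [0.5,-0.03,0,0,0,0,0],
    [0.5,-0.03,0,0,0,0,0],
    [0.5,-0.03,0,0,0,0,0],
    [0.5,-0.03,0,0,0,0,0],
    [0.5,-0.03,0,0,0,0,0],
    [0.5,-0.03,0,0,0,0,0]
  ]
}}

```text
clock: 16.15
tool_pos: [0.4641, -0.0197, 0.0785]
orientation: [-180.0, -0.0, -170.0]
force: [-5.7, -0.2, -0.9]
opening: 0.0118
```

```bash
python3 - <<'E'
from h import *
st();snap("top");st();snap("top");st()
E
```

```text
{'clock': 16.15, 'tool_pos': [0.4641, -0.0197, 0.0785], 'orientation': [-179.997, -0.042, -170.0477], 'force': [-5.7001, -0.2013, -0.898], 'moment': [-0.183, 1.8712, 0.0607], 'opening': 0.0118}
{'clock': 16.2, 'tool_pos': [0.4641, -0.0197, 0.0784], 'orientation': [-179.9969, -0.0432, -170.0471], 'force': [-4.8729, -1.4154, -0.5694], 'moment': [-0.1377, 1.8757, 0.005], 'opening': 0.0118}
{'clock': 16.25, 'tool_pos': [0.4641, -0.0197, 0.0785], 'orientation': [-179.9978, -0.0388, -170.0474], 'force': [-5.4286, -0.692, -0.6239], 'moment': [-0.1359, 1.8869, 0.029], 'opening': 0.0117}
```

>>> {"method": "move_arm", "body": {
  "commands": [
    [0.5,-0.01,0,0,0,0,0],
    [0.5,-0.02,0,0,0,0,0],
    [0.5,-0.02,0,0,0,0,0],
    [0.5,-0.02,0,0,0,0,0],
    [0.5,-0.02,0,0,0,0,0],
    [0.5,-0.02,0,0,0,0,0],
    [0.5,-0.02,0,0,0,0,0],
    [0.5,-0.02,0,0,0,0,0]
  ]
}}

```text
clock: 17.25
tool_pos: [0.4641, -0.0197, 0.0784]
orientation: [-180.0, -0.1, -170.1]
force: [-6.7, -1.2, -0.2]
opening: 0.0115
```

```bash
python3 - <<'E'
from h import *
st();snap("top");st();snap("top");st();snap("side","s9");st()
E
```

```text
{'clock': 17.25, 'tool_pos': [0.4641, -0.0197, 0.0784], 'orientation': [-179.9957, -0.0601, -170.05], 'force': [-6.7238, -1.2202, -0.2354], 'moment': [-0.1235, 2.1523, 0.036], 'opening': 0.0115}
{'clock': 17.3, 'tool_pos': [0.4641, -0.0198, 0.0784], 'orientation': [-179.9962, -0.0588, -170.051], 'force': [-6.5624, -1.1952, -0.3737], 'moment': [-0.1093, 2.1002, 0.0493], 'opening': 0.0117}
{'clock': 17.35, 'tool_pos': [0.4641, -0.0197, 0.0784], 'orientation': [-179.9958, -0.0577, -170.0507], 'force': [-5.8172, -0.1475, -0.1174], 'moment': [-0.1002, 2.1069, 0.0418], 'opening': 0.0119}
{'clock': 17.4, 'tool_pos': [0.4641, -0.0197, 0.0784], 'orientation': [-179.9978, -0.0581, -170.0527], 'force': [-5.9331, 0.0123, 0.0643], 'moment': [-0.0838, 2.098, 0.0491], 'opening': 0.0118}
```

>>> {"method": "move_arm", "body": {
  "commands": [
    [0.5,-0.01,0,0,0,0,0],
    [0.5,-0.02,0,0,0,0,0],
    [0.5,-0.03,0,0,0,0,0],
    [0.5,-0.03,0,0,0,0,0],
    [0.5,-0.03,0,0,0,0,0],
    [0.5,-0.03,0,0,0,0,0],
    [0.5,-0.03,0,0,0,0,0],
    [0.5,-0.03,0,0,0,0,0]
  ]
}}

```text
clock: 18.4
tool_pos: [0.4641, -0.0198, 0.0784]
orientation: [-180.0, -0.1, -170.1]
force: [-7.5, -0.4, 0.7]
opening: 0.0118
```

```bash
python3 - <<'E'
from h import *
st();snap("top");st();snap("top");st();snap("top");st();q=snap("side");o=st()
x,y=proj(q,[.51,-.01,.08])[0].astype(int);x0,y0=x-35,y-30;k=10
a=cv2.resize(q["frame"][y0:y0+60,x0:x0+70,::-1],None,fx=k,fy=k,interpolation=cv2.INTER_CUBIC).copy()
cv2.imwrite("pics/c9.png",a)
E
```

```text
{'clock': 18.4, 'tool_pos': [0.4641, -0.0198, 0.0784], 'orientation': [-179.9944, -0.0825, -170.0556], 'force': [-7.4826, -0.3993, 0.6681], 'moment': [-0.0793, 2.4556, 0.0257], 'opening': 0.0118}
{'clock': 18.45, 'tool_pos': [0.4641, -0.0198, 0.0784], 'orientation': [-179.9928, -0.0865, -170.0518], 'force': [-7.8193, -0.4079, 0.5895], 'moment': [-0.0824, 2.5029, 0.0832], 'opening': 0.012}
{'clock': 18.5, 'tool_pos': [0.4641, -0.0198, 0.0784], 'orientation': [-179.9946, -0.0841, -170.0563], 'force': [-6.717, -0.3654, 0.9025], 'moment': [-0.076, 2.5291, 0.054], 'opening': 0.0118}
{'clock': 18.55, 'tool_pos': [0.4641, -0.0197, 0.0784], 'orientation': [-179.9959, -0.0801, -170.0521], 'force': [-6.4764, 0.327, 1.4621], 'moment': [-0.0455, 2.4301, 0.0453], 'opening': 0.0117}
{'clock': 18.6, 'tool_pos': [0.4641, -0.0198, 0.0784], 'orientation': [-179.9942, -0.0834, -170.0548], 'force': [-6.9929, 0.3127, 1.3029], 'moment': [-0.0608, 2.4867, 0.0118], 'opening': 0.0121}
```

View pics/c9.png

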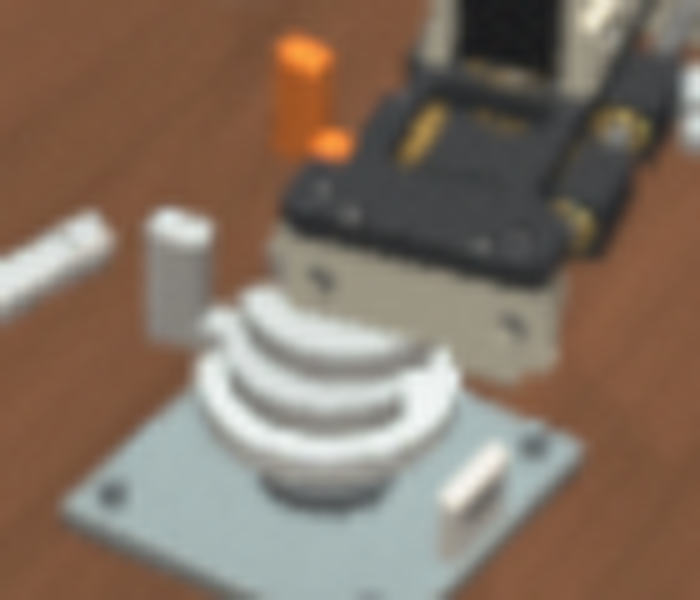

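Pushing at about 7.2 N has held steady for about a second. The stopping point, about 7 mm short, matches the screw protrusion seen in the wrist image. I'm easing off and starting to lower.

>>> {"method": "move_arm", "body": {
  "commands": [
    [0.5,0,0,0,0,0,0],
    [0.5,0.03,0,0,0,0,0],
    [0.5,0.07,0,0,0,0,0],
    [0.5,0.07,0,0.2,0,0,0],
    [0.5,0.07,0,0.4,0,0,0],
    [0.5,0.07,0,0.6,0,0,0],
    [0.5,0.07,0,0.7,0,0,0],
    [0.5,0.07,0,0.7,0,0,0]
  ]
}}

```text
clock: 19.6
tool_pos: [0.4641, -0.0198, 0.0714]
orientation: [-180.0, -0.0, -170.0]
force: [-4.2, -0.9, -1.8]
opening: 0.0116
```

```bash
python3 - <<'E'
from h import *
st();snap("top");st();snap("top");st()
E
```

```text
{'clock': 19.6, 'tool_pos': [0.4641, -0.0198, 0.0714], 'orientation': [-179.9938, -0.0274, -170.0473], 'force': [-4.1683, -0.8934, -1.8465], 'moment': [-0.4228, 1.7193, 0.0184], 'opening': 0.0116}
{'clock': 19.65, 'tool_pos': [0.464, -0.0197, 0.0714], 'orientation': [-179.9971, -0.0287, -170.0508], 'force': [-3.8696, -1.0417, -1.5875], 'moment': [-0.5261, 1.7087, -0.0621], 'opening': 0.0119}
{'clock': 19.7, 'tool_pos': [0.4641, -0.0197, 0.0714], 'orientation': [-179.9957, -0.0233, -170.0479], 'force': [-4.0443, -1.7081, -2.9819], 'moment': [-0.4559, 1.7082, -0.033], 'opening': 0.0117}
```

>>> {"method": "move_arm", "body": {
  "commands": [
    [0.5,0.03,0,0,0,0,0],
    [0.5,0.05,0,0,0,0,0],
    [0.5,0.05,0,0.05,0,0,0],
    [0.5,0.05,0,0.1,0,0,0],
    [0.5,0.05,0,0.15,0,0,0],
    [0.5,0.05,0,0.2,0,0,0],
    [0.5,0.05,0,0.2,0,0,0],
    [0.5,0.05,0,0.2,0,0,0]
  ]
}}

```text
clock: 20.7
tool_pos: [0.4639, -0.0196, 0.0696]
orientation: [180.0, 0.0, -170.0]
force: [-3.0, 0.1, -2.8]
opening: 0.0117
```

```bash
python3 - <<'E'
from h import *
st();snap("top");st();q=snap("side");st()
x,y=proj(q,[.51,-.01,.08])[0].astype(int);x0,y0=x-35,y-30;k=10
a=cv2.resize(q["frame"][y0:y0+60,x0:x0+70,::-1],None,fx=k,fy=k,interpolation=cv2.INTER_CUBIC).copy()
cv2.imwrite("pics/c10.png",a)
E
```

```text
{'clock': 20.7, 'tool_pos': [0.4639, -0.0196, 0.0696], 'orientation': [179.9968, 0.0179, -170.0384], 'force': [-3.0069, 0.0521, -2.8302], 'moment': [-0.1835, 0.9554, 0.0095], 'opening': 0.0117}
{'clock': 20.75, 'tool_pos': [0.4639, -0.0196, 0.0695], 'orientation': [179.997, 0.0136, -170.0398], 'force': [-2.9454, -0.6989, -1.5943], 'moment': [-0.2193, 1.0361, -0.0409], 'opening': 0.0119}
{'clock': 20.8, 'tool_pos': [0.4639, -0.0196, 0.0696], 'orientation': [179.9947, 0.0177, -170.0427], 'force': [-2.5239, 0.0217, -3.6036], 'moment': [-0.2224, 0.9519, -0.0265], 'opening': 0.0119}
```

View pics/c10.png

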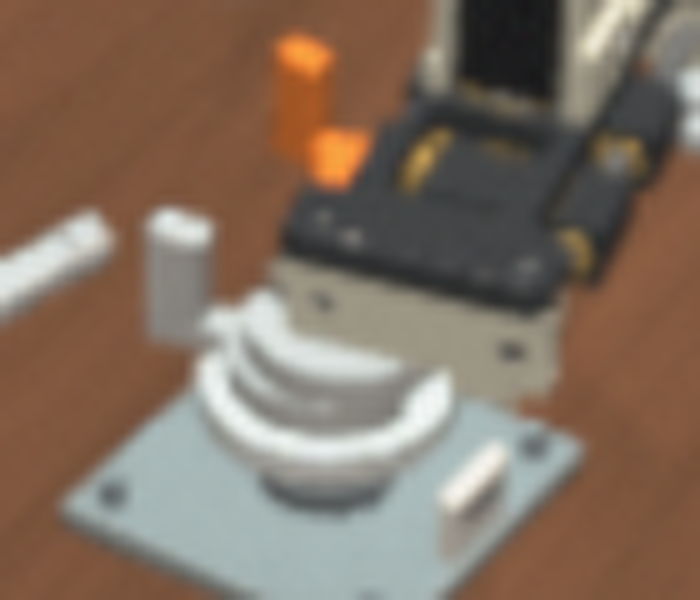

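>>> {"method": "move_arm", "body": {
  "commands": [
    [0.5,0.03,0,0.03,0,0,0],
    [0.5,0.03,0,0.06,0,0,0],
    [0.5,0.03,0,0.09,0,0,0],
    [0.5,0.03,0,0.12,0,0,0],
    [0.5,0.03,0,0.14,0,0,0],
    [0.5,0.03,0,0.14,0,0,0],
    [0.5,0.03,0,0.14,0,0,0],
    [0.5,0.03,0,0.14,0,0,0]
  ]
}}

```text
clock: 21.8
tool_pos: [0.4635, -0.0197, 0.0682]
orientation: [180.0, 0.0, -170.0]
force: [-0.5, 0.7, -3.1]
opening: 0.0119
```

```bash
python3 - <<'E'
from h import *
st();snap("top");st();q=snap("side");st()
E
```

```text
{'clock': 21.8, 'tool_pos': [0.4635, -0.0197, 0.0682], 'orientation': [179.9984, 0.0087, -170.0411], 'force': [-0.4887, 0.7454, -3.1427], 'moment': [0.0006, 0.0987, -0.0233], 'opening': 0.0119}
{'clock': 21.85, 'tool_pos': [0.4635, -0.0198, 0.0682], 'orientation': [179.9981, 0.0055, -170.0448], 'force': [0.6125, -0.1438, -2.3296], 'moment': [0.0157, 0.103, -0.0421], 'opening': 0.0117}
{'clock': 21.9, 'tool_pos': [0.4635, -0.0198, 0.0681], 'orientation': [179.9999, 0.0008, -170.0427], 'force': [-0.479, 0.0067, -2.8892], 'moment': [0.0251, 0.1226, -0.0146], 'opening': 0.0119}
```

>>> {"method": "move_arm", "body": {
  "commands": [
    [0.5,0,0,0.02,0,0,0],
    [0.5,0,0,0.04,0,0,0],
    [0.5,0,0,0.06,0,0,0],
    [0.5,0,0,0.06,0,0,0],
    [0.5,0,0,0.06,0,0,0],
    [0.5,0,0,0.06,0,0,0],
    [0.5,0,0,0.06,0,0,0],
    [0.5,0,0,0.06,0,0,0]
  ]
}}

```text
clock: 22.9
tool_pos: [0.4634, -0.0198, 0.0676]
orientation: [-180.0, -0.0, -170.0]
force: [-0.8, 0.2, -0.9]
opening: 0.0121
```

>>> {"method": "move_arm", "body": {
  "commands": [
    [0.5,0,0,0.02,0,0,0],
    [0.5,0,0,0.04,0,0,0],
    [0.5,0,0,0.04,0,0,0],
    [0.5,0,0,0.04,0,0,0],
    [0.5,0,0,0.04,0,0,0],
    [0.5,0,0,0.04,0,0,0],
    [0.5,0,0,0.04,0,0,0],
    [0.5,0,0,0.04,0,0,0]
  ]
}}

```text
clock: 23.9
tool_pos: [0.4634, -0.0198, 0.0675]
orientation: [-180.0, 0.0, -170.0]
force: [-3.5, 0.1, 4.1]
opening: 0.0117
```

>>> {"method": "move_arm", "body": {
  "commands": [
    [0.5,0,0,-0.02,0,0,0],
    [0.5,0,0,-0.03,0,0,0],
    [0.5,0,0,-0.03,0,0,0],
    [0.5,0,0,-0.03,0,0,0],
    [0.5,0,0,-0.03,0,0,0],
    [0.5,0,0,-0.03,0,0,0],
    [0.5,0,0,-0.03,0,0,0],
    [0.5,0,0,-0.03,0,0,0]
  ]
}}

```text
clock: 24.9
tool_pos: [0.4634, -0.0198, 0.0675]
orientation: [-180.0, -0.0, -170.0]
force: [-4.1, 0.5, 5.1]
opening: 0.0122
```

```bash
python3 - <<'E'
from h import *
st();snap("top");st();q=snap("side");st()
x,y=proj(q,[.51,-.01,.08])[0].astype(int);x0,y0=x-35,y-30;k=10
a=cv2.resize(q["frame"][y0:y0+60,x0:x0+70,::-1],None,fx=k,fy=k,interpolation=cv2.INTER_CUBIC).copy()
cv2.imwrite("pics/c11.png",a)
E
```

```text
{'clock': 24.9, 'tool_pos': [0.4634, -0.0198, 0.0675], 'orientation': [-179.9982, -0.0017, -170.0424], 'force': [-4.0769, 0.5307, 5.0846], 'moment': [0.1467, 1.212, 0.0318], 'opening': 0.0122}
{'clock': 24.95, 'tool_pos': [0.4634, -0.0198, 0.0675], 'orientation': [179.9999, -0.0016, -170.0405], 'force': [-4.031, 1.1285, 5.0209], 'moment': [0.1795, 1.252, -0.0421], 'opening': 0.012}
{'clock': 25.0, 'tool_pos': [0.4635, -0.0198, 0.0675], 'orientation': [-179.9992, -0.0006, -170.0429], 'force': [-3.0323, 0.8917, 5.2225], 'moment': [0.1937, 1.2814, 0.0115], 'opening': 0.0117}
```

View pics/c11.png

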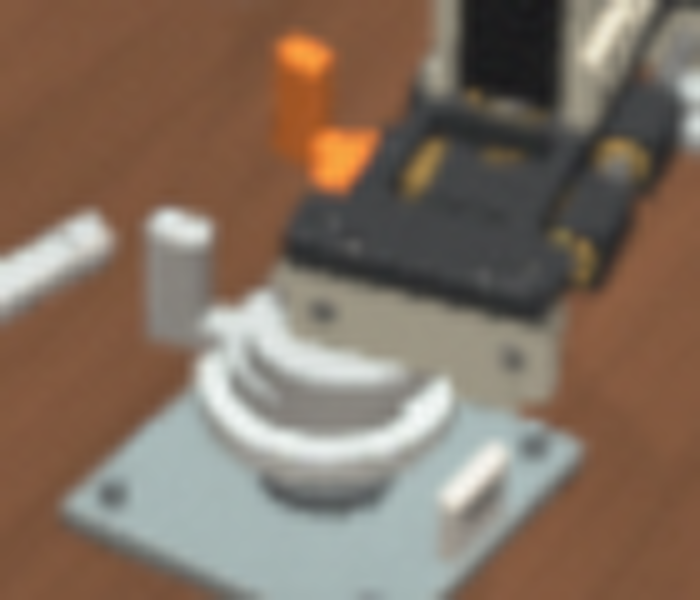

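>>> {"method": "move_arm", "body": {
  "commands": [
    [0.5,0.02,0,-0.02,0,0,0],
    [0.5,0.02,0,-0.03,0,0,0],
    [0.5,0.02,0,-0.03,0,0,0],
    [0.5,0.02,0,-0.03,0,0,0],
    [0.5,0.02,0,-0.03,0,0,0],
    [0.5,0.02,0,-0.03,0,0,0],
    [0.5,0.02,0,-0.03,0,0,0],
    [0.5,0.02,0,-0.03,0,0,0]
  ]
}}

```text
clock: 26.0
tool_pos: [0.4632, -0.0198, 0.0677]
orientation: [-180.0, -0.0, -170.0]
force: [0.1, -0.9, -3.4]
opening: 0.012
```

```bash
python3 - <<'E'
from h import *
st();snap("top");st()
E
```

```text
{'clock': 26.0, 'tool_pos': [0.4632, -0.0198, 0.0677], 'orientation': [-179.999, -0.0051, -170.0423], 'force': [0.1269, -0.8577, -3.4399], 'moment': [0.0109, 0.1634, -0.0293], 'opening': 0.012}
{'clock': 26.05, 'tool_pos': [0.4632, -0.0198, 0.0678], 'orientation': [179.9998, -0.0046, -170.0468], 'force': [-0.5105, 0.1748, -3.2951], 'moment': [-0.0222, 0.051, 0.0373], 'opening': 0.0119}
```

>>> {"method": "move_arm", "body": {
  "commands": [
    [0.5,0,0,0.01,0,0,0],
    [0.5,0,0,0.02,0,0,0],
    [0.5,0,0,0.02,0,0,0],
    [0.5,0,0,0.02,0,0,0],
    [1.5,0,0,0.02,0,0,0],
    [2,0,0,0.02,0,0,0],
    [2.5,0,0,0.02,0,0,0],
    [3,0,0,0.02,0,0,0]
  ]
}}

```text
clock: 27.05
tool_pos: [0.4634, -0.0198, 0.0676]
orientation: [180.0, 0.0, -170.0]
force: [0.7, -0.1, 0.1]
opening: 0.0287
```

```bash
python3 - <<'E'
from h import *
st();snap("wrist","w12")
E
```

```text
{'clock': 27.05, 'tool_pos': [0.4634, -0.0198, 0.0676], 'orientation': [179.9978, 0.0143, -170.0414], 'force': [0.6552, -0.1023, 0.1313], 'moment': [0.0169, -0.1211, 0.0486], 'opening': 0.0287}
```

View pics/w12.png

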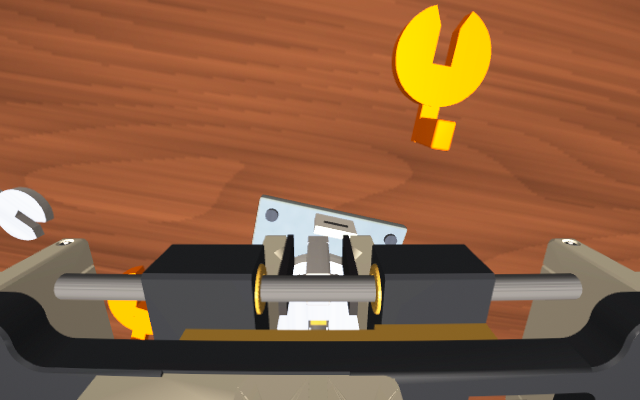

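The fin is free between the open fingers at about (318,250). I'm opening to about 5 cm and lifting straight up.

>>> {"method": "move_arm", "body": {
  "commands": [
    [4,0,0,0,0,0,0],
    [5,0,0,0,0,0,0],
    [5,0,0,-1,0,0,0],
    [5,0,0,-3,0,0,0],
    [5,0,0,-5,0,0,0],
    [5,0,0,-8,0,0,0],
    [5,0,0,-11,0,0,0],
    [5,0,0,-13,0,0,0]
  ]
}}

```text
clock: 28.1
tool_pos: [0.4637, -0.0197, 0.1998]
orientation: [180.0, 0.1, -170.0]
force: [0.7, -0.6, -0.1]
opening: 0.0504
```

>>> {"method": "move_arm", "body": {
  "commands": [
    [5,0,-4,0,0,0,0],
    [5,0,-9,0,0,0,0],
    [5,0,-14,0,0,0,0],
    [5,0,-19,0,0,0,0],
    [5,0,-24,0,0,0,0],
    [5,0,-27,0,0,0,0],
    [5,0,-27,0,0,0,0],
    [5,0,-27,0,0,0,0]
  ]
}}

```text
clock: 29.1
tool_pos: [0.5097, -0.2855, 0.1978]
orientation: [180.0, -0.0, -170.1]
force: [0.6, 1.2, 0.6]
opening: 0.0499
```

```bash
python3 - <<'E'
from h import *
st();q=snap("side","s13");t=snap("top","t13")
x,y=proj(q,[.51,-.01,.08])[0].astype(int)
a=cv2.resize(q["frame"][y-30:y+30,x-30:x+30,::-1],(400,400),interpolation=cv2.INTER_CUBIC)
x,y=proj(t,[.51,-.01,.08])[0].astype(int)
b=cv2.resize(t["frame"][y-30:y+30,x-30:x+30,::-1],(400,400),interpolation=cv2.INTER_CUBIC)
cv2.imwrite("pics/c13.png",np.hstack([a,b]))
E
```

```text
{'clock': 29.1, 'tool_pos': [0.5097, -0.2855, 0.1978], 'orientation': [179.9889, -0.0008, -170.0687], 'force': [0.5704, 1.177, 0.6102], 'moment': [0.0083, -0.0279, 0.0098], 'opening': 0.0499}
```

View pics/c13.png

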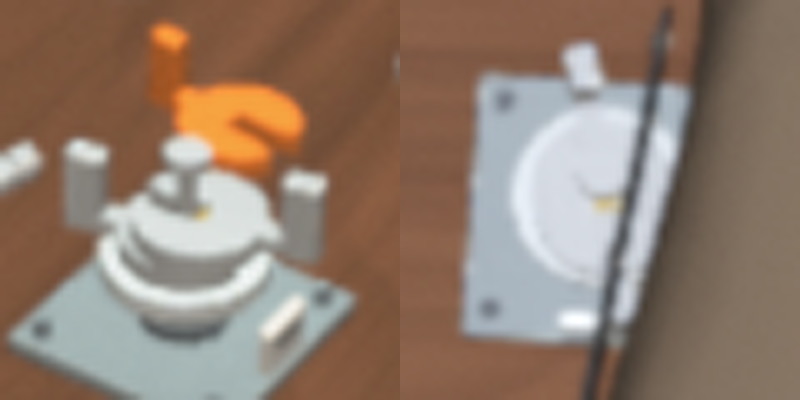

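View pics/t13.png

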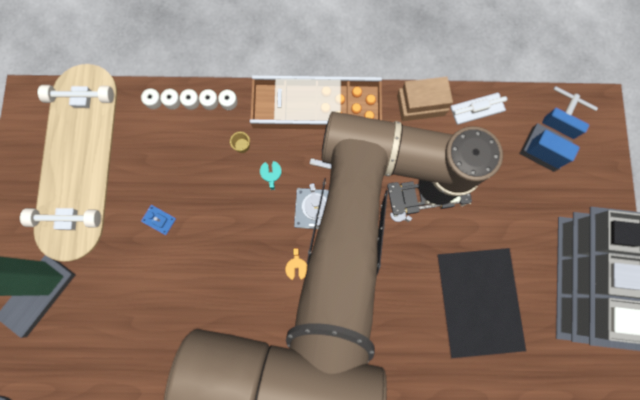

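```bash
python3 - <<'E'
import cv2,numpy as np
a=cv2.imread("pics/side0.png");b=cv2.imread("pics/side0.png") ;b=cv2.imread("pics/s13.png")
from h import *
q=snap("side");x,y=proj(q,[.569,-.001,.08])[0].astype(int)
f=lambda i:cv2.cvtColor(i,6)[y-10:y+6,x-7:x+8].astype(np.float64)
print(cv2.phaseCorrelate(f(a),f(b)),abs(f(a)-f(b)).max())
print(job.close_job()); st()
E
```

```text
((0.4762274399495787, 0.02705055937468792), 0.9983725920095595) 11.0
the job is handed in; nothing more can be done
None
the job is handed in; nothing more can be done
```

The loose big weight now lies on the lower weight with its slot pointing the opposite way, and the job was handed in at about 29 s.

- **Insertion:** I took the weight by its fin and slid it onto the stem at a yaw of 10°, which is opposite the lower weight's slot to within a few degrees by my measurement.
- **Push:** I felt contact about 7 mm short of the stem's axis. That matches the screw's protrusion in the wrist picture, about 6.7 mm once I corrected for viewing angle. I then held about 7 N for about 1 s; single readings were 6.5–7.8 N with roughly 0.6 N of noise, and none reached 10 N.
- **Lowering:** I eased off, lowered it, and let go with almost no load. On the first touch-down I pressed too far, about 8 N down and 4 N sideways, so I backed off and set it down again. The push had eased to nothing before release, so the screw may sit up to about 1 mm off the stem.

**Last checks:**
- In the last side and top pictures the upper weight looks flat on the lower one, the fins are on opposite sides, and the stem is at the screw. The arm partly covered the top view.
- The lower weight's fin looked unchanged in the side view. The image-shift check gave about 0.5 pixel (about 1 mm) across and 0.03 pixel vertically, with a brightness difference of at most 11 levels. A shift of about 1 mm there can't be ruled out.
- I did not measure the bystanders again at the end. The arm passed well above those on its path and no unexpected force appeared.

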